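# Lever open the tape case and load a roll of tape on its spindle

### The job

Use the palette knife's blade to lever up the steel cover of the tape case by the slot along its front (no prising with the fingers), swing the cover back until it stands upright or beyond, and lay the knife flat on the bench outside the case. Then take the narrow-cored roll of tape and lower it gently, without dropping it, onto the spindle inside until it sits fully home. Leave everything else where it stands, and leave the case open.

Things in the scene. Friction and masses are not known exactly. Their poses are not given: they have to be found in the camera images.
- case: Flat steel tape case fixed to the bench, 150 mm (its x) by 200 mm (its y), 64 mm high with the cover shut, walls 4 mm. Origin: centre of its underside. Cover hinged along its +x top edge; -x side is the front. Side and hinge walls are 60 mm high, the front wall 48 mm. Inside, 142 by 192 mm, empty but for an upright steel spindle in the middle.
- slot (a point): Middle of the prying slot on the case's front (-x) face: a gap 12 mm high and 192 mm long (along y) between the front wall's top (48 mm above the bench) and the underside of the shut cover (60 mm). The point is in the plane of the front face, halfway up the gap. Behind the slot the case is empty for 55 mm.
- seat (a point): Centre of the top of the black seat disc (52 mm across) at the foot of the spindle, 10 mm above the bench, under the cover's middle. The spindle rises from it, upright: 25 mm diameter, straight for 32 mm, then a taper to 12 mm across at its top, 42 mm above this point.
- cover (a joint): Angle of the case's steel cover in rad: 0 shut (flat), grows as its front edge lifts, stops at 2.0 (leaning back past upright). Plain plate 150 x 200 x 4 mm, about 160 g, no handle, flush with the case's front. Stiff hinge: it stays where it is left; lifting its front edge takes about 3 N.
- cover_hinge (a point): Middle of the hinge axis, on the case's +x top edge, 60 mm above the bench, 150 mm from the front face and 75 mm from the spindle axis; the axis runs along the case's y.
- cover_edge (a point): Middle of the cover's free (front) edge on its underside, 150 mm from the hinge axis; it moves with the cover. Its y is the case's y.
- knife: Palette knife lying flat on the bench, 90 g: wooden handle 100 mm long, 18 wide, 24 high; stiff straight steel blade 22 mm wide, 3 mm thick, reaching 85 mm beyond the handle along its +x. Origin: centre of the underside of the handle; z up. Its centre of mass is within 20 mm of the origin, towards the blade. The blade's mid-plane is 12 mm above the underside.
- knife_tip (a point): Tip of the knife's blade, 135 mm along the knife's +x from its origin and 12 mm above the underside.
- roll: The narrow-cored roll of tape: a plain off-white rigid ring, 60 mm outer diameter, 29 mm bore through it, 36 mm tall, about 100 g, standing with its bore upright. Origin: centre of its underside; z along the bore.
- roll_mid (a point): Centre of the narrow-cored roll, 18 mm above its underside, on the bore's axis.
- wide_roll: A bystander: the other roll of the same off-white tape, 90 mm outer diameter, 64 mm bore, 26 mm tall; too wide for the spindle. It and the narrow-cored roll may have changed places. Origin: centre of its underside.
- cup: Bystander: clear mixing cup, 64 mm across the rim, 75 mm tall. Origin: centre of its underside.
- jar: Bystander: white jar, 70 mm across, 85 mm tall. Origin: centre of its underside.
- brush: Bystander: brush lying flat along its x, about 200 mm long. Origin: on the bench under its middle.
- torch: Bystander: small black hand torch with steel nozzle lying on its side, about 190 mm by 80 mm, 36 mm high. Origin: on the bench under the middle of its handle.
- dropper0: Bystander: small dropper bottle, 28 mm across, 68 mm tall. Origin: centre of its underside.
- dropper1: Bystander: small dropper bottle, 28 mm across, 68 mm tall. Origin: centre of its underside.
- dropper2: Bystander: small dropper bottle, 28 mm across, 68 mm tall. Origin: centre of its underside.
Mind the look-alikes: they are no part of the job. Of the things shaped like the knife, the wooden one is meant. Leave any purple look-alike of the roll alone.

How it is judged:
By the outcome, as a careful person would: the job done as asked, in the order asked, and still so for the second after the job is handed in, with the robot touching nothing.
It also fails if it takes over 67 s, if anything falls off the work surface, if the arm or the gripper's body presses on something with over 40 N, if the wrist force passes 120 N, or if a joint passes its speed limit or range.

### The arm

A 6-joint arm with a two-finger parallel gripper is mounted at the origin on the work surface. World frame = base frame: x ahead of the robot, y to its left, z up, the work surface at z = 0. Lengths are in m, angles in rad, forces in N, time in s.
With the tool pointing down it reaches from about 0.325 to 0.9 m from the base axis. Payload 6.1 kg.
Tool frame: the origin (TCP) lies midway between the tips of the shut fingers; the grasp point (between the pads) lies 19 mm behind it; z points along the fingers, y is the line along which they close (so a half turn about z gives the same grasp; the last joint's range is limited). The gripper opens to 85 mm and grips with 20 to 120 N. Pads are 22 mm wide; open, the fingers measure 114 mm over their backs; the gripper's body (76 mm by 85 mm) begins 54 mm behind the grasp point. The pads swing forward as they close: fully open they stand 13 mm farther back than shut.
Start: joints at [-1.352, 0.22, 1.526, -0, 1.395, -0.126], TCP at [0.211, -0.588, 0.231] pointing down, gripper open.
Joint ranges: [-2.98, 2.98], [-0.91, 2.08], [0.09, 2.57], [-1.24, 4.39], [0.2, 2.65], [-2.68, 2.68]. Speed limits (rad/s): [2.57, 2.57, 3.01, 3.14, 3.14, 3.14].

### API

Orientations are given as [roll, pitch, yaw] about the fixed x, y, z axes, in that order (R = Rz(yaw) Ry(pitch) Rx(roll)).
In Python, from plant import movep, move_l, set_joints, gripper_to, hold, inverse_kinematics, observe, get_image, get_calibration, Unreachable, job_done gives the robot as it stands. Calls block until the motion is done:
- movep(position, orientation): joint-space move of the TCP to a pose.
- move_l(position, feed=0.15, rotation=None, max_force=None): straight line of the TCP; rotation=None keeps the orientation; feed is the mean speed in m/s. With max_force (N) it stops when the force on the tool has changed by that much, and returns True; else False.
- set_joints(angles): joint-space move.
- gripper_to(opening, f_grip=None): finger opening in m; f_grip is the grip in N (None keeps the last); returns when the fingers have stopped.
- hold(seconds).
- inverse_kinematics(position, orientation): joint angles nearest the present ones, or None.
- observe(): the state.
- get_image(name): name is "scene" or "top" or "wrist"; returns (picture, depth): 384x512x3 uint8, red, green, blue; 384x512 float32, m along the optical axis (not along the pixel's ray), 0 where there is no reading.
- get_calibration(name): a dict with "intrinsics" (3x3 intrinsics, pixels), "dist_coeffs" ([k1, k2, p1, p2, k3] as OpenCV has them; the pictures are not rectified), "world_from_camera" (4x4, takes a point from camera to world coordinates). Camera axes: x right, y down, z forward; pixel columns grow to the right and rows downward; lengths in m; the calibration is good to about 2 mm. A picture is of the moment at which its call begins: read the wrist's pose just before it. get_calibration takes no time and is no camera call; for the wrist camera it gives the pose at the moment of the call.
A pose or a line that the arm cannot do raises Unreachable and nothing moves.
- job_done(): hands the job in; it is judged then, once.
The state is a dict: "time_s": time; "q": joint angles; "joint_velocities": joint speeds; "joint_torque": joint torques, N m; "eef_pos": TCP position; "tcp_rot": TCP orientation; "ft_force": force on the tool from outside, world axes, zero at the start; "torque": the same for the moment, N m; "opening": finger opening in m; "grasp_force": force on a finger pad.
Only numpy, scipy, OpenCV 4.12 (cv2) and the standard library are available. Lean on these libraries where they do the work, as an engineer would, in place of code of your own. Each camera call takes 0.05 s, during which the arm holds its last target. There are 200 camera calls.

## Working session

There is one attempt and no reset: what is moved stays moved. The work goes in short steps, each a Python script; the robot and the scene stay as the last script left them, time stands still between calls to the robot, and variables do not carry over. Pictures are saved under pics/ and viewed, at most 10 in all, crops included, and the job is handed in when it is done.

```bash
mkdir -p pics; ls; cat > h.py <<'E'
import numpy as np, cv2
from plant import *
def save(n,im): cv2.imwrite(f'pics/{n}.png',im[:,:,::-1])
def cloud(name):
    c=get_calibration(name); im,d=get_image(name)
    K=np.array(c["intrinsics"],float);D=np.array(c["dist_coeffs"],float);T=np.array(c["world_from_camera"])
    h,w=d.shape; u,v=np.meshgrid(np.arange(w),np.arange(h))
    n=cv2.undistortPoints(np.stack([u,v],-1).reshape(-1,1,2).astype(np.float64),K,D).reshape(h,w,2)
    P=np.dstack([n*d[...,None],d])@T[:3,:3].T+T[:3,3]
    P[d==0]=np.nan
    return im,d,P
def ray(name,uv,z,c=None):
    c=c or get_calibration(name);T=np.array(c["world_from_camera"])
    n=cv2.undistortPoints(np.array(uv,float).reshape(-1,1,2),np.array(c["intrinsics"],float),np.array(c["dist_coeffs"],float)).reshape(-1,2)
    r=np.c_[n,np.ones(len(n))]@T[:3,:3].T
    return T[:3,3]+r*((z-T[2,3])/r[:,2])[:,None]
E
python3 - <<'E'
from h import *
for n in("top","scene"):
    im,d,P=cloud(n); np.savez(f'{n}.npz',im=im,d=d,P=P); save(n+'0',im)
    print(n,np.array(get_calibration(n)["world_from_camera"]).round(3))
a,b=[cv2.imread(f'pics/{n}0.png') for n in("top","scene")]
E
```

```text
pics
top [[-3.000e-03 -9.850e-01  1.740e-01  3.220e-01]
 [-1.000e+00  1.000e-03 -1.400e-02 -3.600e-02]
 [ 1.400e-02 -1.740e-01 -9.850e-01  1.175e+00]
 [ 0.000e+00  0.000e+00  0.000e+00  1.000e+00]]
scene [[-0.692  0.537 -0.482  0.932]
 [ 0.721  0.497 -0.483  0.387]
 [-0.02  -0.682 -0.731  0.708]
 [ 0.     0.     0.     1.   ]]
```

View pics/top0.png

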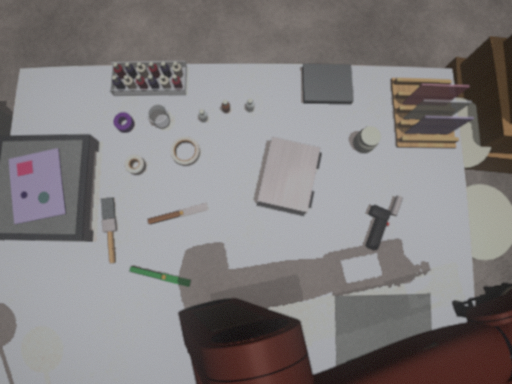

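View pics/scene0.png

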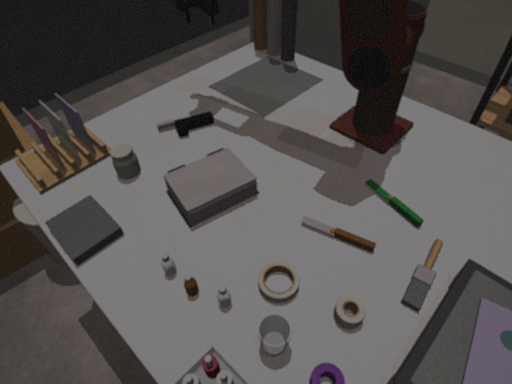

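The top view shows three rolls:
- Small off-white at (135,164). Its small bore fits the narrow-cored roll.
- Large off-white at (185,152). This is the wide roll.
- Purple at (123,122). This is the decoy.

There are two knives: wooden at (178,214), which is the one meant, and green at (160,276), the decoy. The case is at (289,176), with its hinge barrels on the right side (319,160)/(311,198), so its front faces left. I'll measure these and make one enlarged crop.

```bash
python3 - <<'E'
from h import *
t=np.load('top.npz');s=np.load('scene.npz')
im=t['im'][100:290,100:330]; a=cv2.resize(im[:, :],None,fx=3.2,fy=3.0,interpolation=cv2.INTER_CUBIC); cv2.imwrite('pics/crop1.png',a[:,:,::-1])
def box(n,D,x0,x1,y0,y1,zmin,zmax=.2):
    P=D['P'];m=(P[...,0]>x0)&(P[...,0]<x1)&(P[...,1]>y0)&(P[...,1]<y1)&(P[...,2]>zmin)&(P[...,2]<zmax);return P[m],D['im'][m]
T=t['P']
for nm,(u,v) in dict(roll=(127,164),wide=(172,152),purple=(116,122),handle=(165,217),blade=(195,209),case=(289,176),green=(160,276),bench=(230,220)).items(): print(nm,T[v,u].round(4))
for n,D in(('top',t),('scene',s)):
    c=T[176,289]
    p,_=box(n,D,c[0]-.15,c[0]+.15,c[1]-.15,c[1]+.15,.05,.09)
    print(n,'cover',len(p),np.median(p[:,2]),cv2.minAreaRect(p[:,:2].astype(np.float32)))
    c=T[164,135]
    p,_=box(n,D,c[0]-.05,c[0]+.05,c[1]-.05,c[1]+.05,.028,.06)
    print(n,'roll',len(p),np.median(p[:,2]),cv2.minEnclosingCircle(p[:,:2].astype(np.float32)))
    c=T[214,178]
    p,q=box(n,D,c[0]-.1,c[0]+.1,c[1]-.16,c[1]+.16,.008,.05)
    h=p[p[:,2]>.018]; b=p[p[:,2]<.017]
    for k in(h,b): print(n,'knife',len(k),np.median(k[:,2]),cv2.minAreaRect(k[:,:2].astype(np.float32)), np.median(k,0).round(4))
    z=D['P'][...,2]; print('bench z',np.nanmedian(z[150:260]))
E
```

```text
roll [0.5949 0.3303 0.0317]
wide [0.6344 0.1939 0.0234]
purple [0.7295 0.3728 0.0352]
handle [0.4332 0.2083 0.0238]
blade [0.4587 0.1199 0.013 ]
case [ 0.55   -0.1614  0.0647]
green [0.259  0.2184 0.0235]
bench [ 0.4267  0.0142 -0.0021]
top cover 3475 0.0638911676279903 ((0.5580905675888062, -0.16488772630691528), (0.15827077627182007, 0.20161204040050507), 77.02169799804688)
top roll 223 0.035810157850473257 ((0.5964227318763733, 0.30888742208480835), 0.029759975150227547)
top knife 212 0.023584708601056992 ((0.4441809356212616, 0.1743307113647461), (0.02098851278424263, 0.18387077748775482), 15.135991096496582) [0.4348 0.2098 0.0236]
top knife 197 0.013619728906846928 ((0.4786500632762909, 0.18529459834098816), (0.14248234033584595, 0.17464585602283478), 25.11967658996582) [0.4558 0.1289 0.0136]
bench z 0.0006450538076772094
scene cover 3210 0.06456631354508763 ((0.5592045783996582, -0.16589194536209106), (0.159176304936409, 0.2013327181339264), 77.26158905029297)
scene roll 571 0.03594760288643928 ((0.598067581653595, 0.30773547291755676), 0.0304314773529768)
scene knife 306 0.023492342605002103 ((0.43724167346954346, 0.208918496966362), (0.0198685135692358, 0.10880441963672638), 15.504071235656738) [0.4375 0.213  0.0235]
scene knife 345 0.013872158173890647 ((0.44601255655288696, 0.17208892107009888), (0.024508293718099594, 0.18370003998279572), 14.953204154968262) [0.4559 0.1372 0.0139]
bench z 0.0009096766156995173
```

View pics/crop1.png

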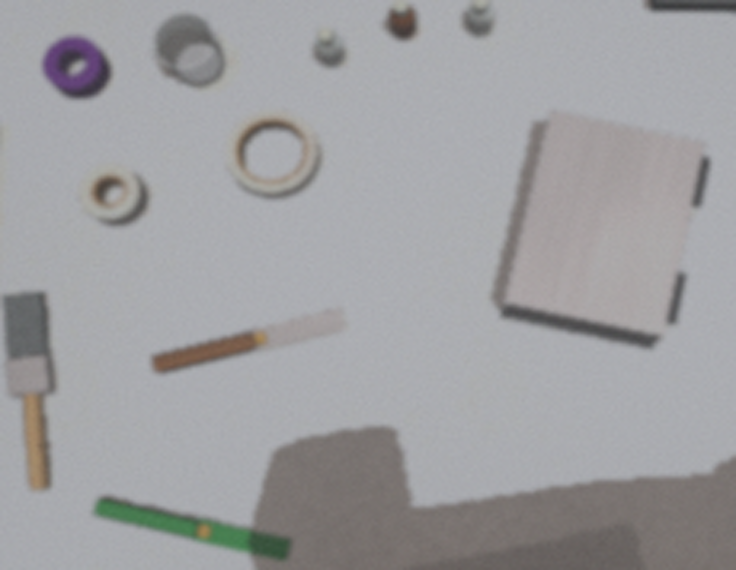

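Crop: the narrow roll is at crop (113,193), the wooden knife runs from (157,364) to (343,318), and the hinge barrels are on the case's right (700,180)/(677,298). The two views agree on heights (cover 64 mm, roll 36 mm, handle 24 mm) and sizes. Next, grasp the knife.

```bash
cat >> h.py <<'E'
pi=np.pi
kd=np.array([.259,-.966]); kd/=np.linalg.norm(kd); ko=np.array([.445,.1732])-.0425*kd   # knife dir, origin
kyaw=np.arctan2(kd[1],kd[0])
a=np.deg2rad(77.15); cx=-np.array([np.cos(a),np.sin(a)]); cyaw=np.arctan2(cx[1],cx[0])
cc=np.array([.5586,-.1654]); front=cc-.0785*cx; hinge=front+.15*cx; seat=front+.075*cx
G=.030 # grip point along handle
E
python3 - <<'E'
from h import *
o=observe(); print(o['time_s'],o['tcp_rot'],o['eef_pos'],front,hinge,seat,ko,kyaw,cyaw)
g=ko+G*kd
for y in(kyaw,kyaw+pi):
  for p,yy in((g,y),(front-.075*cx,y-kyaw+cyaw),(hinge-.085*cx,y-kyaw+cyaw)):
    q=inverse_kinematics([*p,.15],[pi,0,yy]); print(None if q is None else np.round(q,2))
E
```

```text
0.1 [-3.13986722e+00 -2.29927536e-04  3.44823145e-01] [ 0.21115643 -0.58767908  0.23031942] [ 0.57605835 -0.08886598] [ 0.54269844 -0.23510933] [ 0.5593784  -0.16198766] [0.4339938  0.21425014] -1.308841365989595 -1.7950711356761677
None
None
None
[ 0.23 -0.06  1.98 -0.    1.22 -0.03]
[-0.16  0.21  1.69 -0.    1.24  0.06]
[-0.4   0.19  1.72  0.    1.23 -0.18]
```

```bash
python3 - <<'E'
from h import *
g=ko+G*kd; R=[pi,0,kyaw+pi]
gripper_to(.045)
movep([*g,.10],R)
print(move_l([*g,.005],feed=.1,max_force=15), observe()['eef_pos'])
gripper_to(0.0,f_grip=110)
o=observe();print(o['opening'],o['grasp_force'],o['eef_pos'])
move_l([*g,.09],feed=.12)
im,d,P=cloud('scene');np.savez('s1.npz',im=im,P=P)
im2,d2,P2=cloud('top');np.savez('t1.npz',im=im2,P=P2)
o=observe();print(o['time_s'],o['opening'],o['ft_force'])
cv2.imwrite('pics/g1.png',np.hstack([cv2.resize(im[130:290,260:460],(400,320)),cv2.resize(im2[130:290,120:320],(400,320))])[:,:,::-1])
for n,Q in(('s',P),('t',P2)):
  tip=ko+.135*kd
  m=(np.hypot(Q[...,0]-ko[0]-.1*kd[0],Q[...,1]-ko[1]-.1*kd[1])<.06)&(Q[...,2]>.07)&(Q[...,2]<.13)
  p=Q[m]; al=(p[:,:2]-ko)@kd; la=(p[:,:2]-ko)@np.array([-kd[1],kd[0]])
  print(n,len(p))
  for lo in np.arange(.05,.15,.01):
    k=(al>=lo)&(al<lo+.01)
    if k.any(): print(lo.round(2),k.sum(),np.median(p[k,2]).round(4),np.median(la[k]).round(4),al[k].max().round(4))
E
```

```text
False [0.44239173 0.18541298 0.00560391]
0.015382577063246692 108.11042904853821 [0.44257173 0.18548944 0.00609632]
5.8833 0.015440137780751125 [-0.5140782   0.59584076 -1.33977635]
s 316
0.05 32 0.0989 0.0029 0.0597
0.06 37 0.0974 0.0012 0.0699
0.07 35 0.0973 -0.0002 0.0796
0.08 36 0.0975 0.0001 0.0899
0.09 34 0.0971 0.0002 0.0999
0.1 35 0.0969 -0.0009 0.1098
0.11 34 0.0975 -0.0005 0.1198
0.12 33 0.0973 -0.0005 0.1296
0.13 22 0.0973 -0.0006 0.1362
t 257
0.05 28 0.0988 -0.0038 0.0598
0.06 27 0.0965 -0.0016 0.0697
0.07 29 0.0968 -0.0019 0.0799
0.08 27 0.0964 -0.0026 0.0898
0.09 29 0.0961 -0.0023 0.0995
0.1 28 0.096 -0.0015 0.11
0.11 29 0.0964 -0.0018 0.12
0.12 27 0.0967 -0.0011 0.1299
0.13 12 0.0961 -0.0009 0.1336
```

View pics/g1.png

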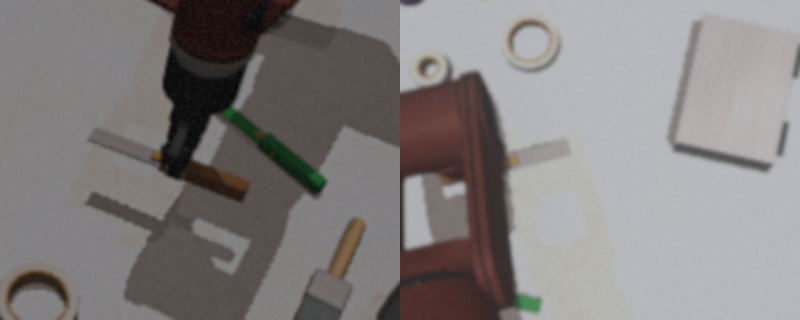

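The knife is held level, with its blade at about z 0.096 and its tip 105 mm ahead of the TCP. Now insert and lift.

```bash
cat >> h.py <<'E'
c3=np.array([*cx,0]); Z=np.array([0,0,1.])
def kpose(tip,phi,L=.105,H=.006):
    k=np.cos(phi)*c3+np.sin(phi)*Z; u=np.cos(phi)*Z-np.sin(phi)*c3
    return list(tip-L*k-H*u),[0,pi-phi,cyaw]
f3=np.array([*front,0]); h3=np.array([*hinge,.06])
def arc(th,r=.12):
    phi=min(.5*th,.3)
    n=np.sin(th)*c3*-1-np.cos(th)*Z  # into case, away from the cover underside (towards knife)
    return kpose(h3-r*np.cos(th)*c3+r*np.sin(th)*Z-.0015*np.array([0,0,1.]),phi)
E
python3 - <<'E'
from h import *
p,R=kpose(f3-.03*c3+.054*Z,0); movep(p,R); 
f0=np.array(observe()['ft_force'])
p,R=kpose(f3+.03*c3+.054*Z,0)
print('hit',move_l(p,feed=.08,rotation=R,max_force=8))
print(np.array(observe()['ft_force'])-f0)
for th in(.06,.15):
    p,R=arc(th); print(move_l(p,feed=.06,rotation=R,max_force=25),np.array(observe()['ft_force'])-f0)
im,d,P=cloud('scene'); im2,_,P2=cloud('top');print(observe()['time_s'])
cv2.imwrite('pics/l1.png',np.hstack([cv2.resize(im[80:240,130:330],(400,320)),cv2.resize(im2[100:260,170:370],(400,320))])[:,:,::-1])
E
```

```text
hit False
[-0.21725177 -0.56219463 -0.00912936]
False [ 0.71183783 -1.03956629 -0.21091151]
False [-0.41081193 -0.74825568  0.24273648]
8.325
```

View pics/l1.png

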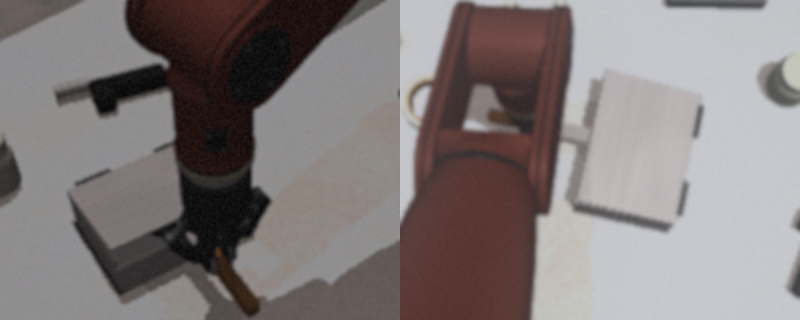

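The picture shows the blade going under the cover's front edge (right half, about (590,133)), but the force is too small to tell whether the cover lifted. I'll check its tilt from depth.

```bash
cat >> h.py <<'E'
def prof(P,lat=.08):
    al=(P[...,:2]-front)@cx; la=(P[...,:2]-front)@np.array([-cx[1],cx[0]])
    for lo in np.arange(-.12,.26,.02):
        m=(al>=lo)&(al<lo+.02)&(abs(la)<lat)&(P[...,2]<.3)
        if m.sum()>5: print('%.2f'%lo,m.sum(),*np.nanpercentile(P[m][:,2],[10,50,90]).round(4))
E
python3 - <<'E'
from h import *
o=observe();p,R=arc(.15);print(o['eef_pos'],p,o['opening'],o['grasp_force'],o['ft_force'])
im,d,P=cloud('top');prof(P)
# blade points outside case
al=(P[...,:2]-front)@cx; la=(P[...,:2]-front)@np.array([-cx[1],cx[0]])
for lo in np.arange(-.06,.0,.01):
    m=(al>=lo)&(al<lo+.01)&(abs(la)<.02)&(P[...,2]>.02)&(P[...,2]<.1)
    if m.any(): print('b',lo.round(2),m.sum(),np.median(P[m],0).round(4),np.median(la[m]).round(4))
E
```

```text
[ 0.59242148 -0.01758255  0.0624845 ] [np.float64(0.5922729974752865), np.float64(-0.017784133033465273), np.float64(0.0625818237245207)] 0.015046857218166546 109.5930826663971 [-0.02242712  0.3927282  -1.00137048]
-0.12 55 0.025 0.2546 0.2891
-0.10 96 0.1789 0.2355 0.2882
-0.08 54 0.1845 0.259 0.2905
-0.06 63 -0.0022 0.0001 0.0571
-0.04 317 -0.0033 0.0004 0.0723
-0.02 317 -0.0028 0.0008 0.0738
0.00 365 0.0817 0.0846 0.0873
0.02 369 0.0788 0.0817 0.0846
0.04 362 0.0759 0.0786 0.0819
0.06 358 0.0727 0.0757 0.0785
0.08 358 0.0701 0.0727 0.0754
0.10 354 0.0668 0.0695 0.0728
0.12 349 0.0638 0.0665 0.0696
0.14 266 0.0611 0.0649 0.0678
0.16 270 -0.0029 0.0 0.0028
0.18 317 -0.0028 -0.0001 0.0028
0.20 322 -0.0031 -0.0001 0.0028
0.22 318 -0.0032 -0.0003 0.0028
0.24 314 -0.003 -0.0001 0.0026
b -0.05 7 [ 0.5839 -0.0495  0.0728] -0.0011
b -0.04 25 [ 0.5818 -0.0553  0.0719] -0.0018
b -0.03 28 [ 0.5807 -0.0641  0.0745] -0.0008
b -0.02 25 [ 0.578  -0.0731  0.074 ] -0.0019
b -0.01 29 [ 0.5746 -0.0845  0.0748] -0.0025
```

The cover is at exactly 0.15 rad and follows the blade. Continue swinging it back.

```bash
python3 - <<'E'
from h import *
for th in(.35,.6,.85,1.1,1.35,1.6,1.85):
    p,R=arc(th)
    if move_l(p,feed=.12,rotation=R,max_force=30): print('STOP',th)
o=observe();print(o['time_s'],o['ft_force'],o['opening'],o['eef_pos'],p)
im,d,P=cloud('scene'); im2,_,P2=cloud('top')
cv2.imwrite('pics/l2.png',np.hstack([cv2.resize(im[80:240,130:330],(400,320)),cv2.resize(im2[100:260,170:370],(400,320))])[:,:,::-1])
prof(P2,.09)
E
```

```text
10.9833 [-0.44119274  0.28537068 -0.07804652] 0.01504807312140311 [ 0.5570577  -0.17135743  0.13689589] [np.float64(0.5572581266945055), np.float64(-0.17128251139493003), np.float64(0.1370913837228417)]
-0.08 135 -0.0028 -0.0002 0.0023
-0.06 193 -0.0026 0.0001 0.0029
-0.04 171 -0.0034 -0.0001 0.0029
-0.02 134 -0.0026 0.0004 0.0029
0.00 52 0.0035 0.0455 0.1297
0.06 148 0.1867 0.2253 0.2945
0.08 236 0.0023 0.0069 0.1583
0.10 361 0.0022 0.0058 0.1542
0.12 370 0.0025 0.0054 0.158
0.14 590 0.0061 0.0654 0.1619
0.16 634 0.0995 0.1287 0.1594
0.18 690 0.1598 0.1825 0.2017
0.20 29 -0.0018 0.0006 0.0033
0.22 55 -0.0028 -0.0 0.0029
0.24 358 -0.0031 -0.0003 0.0033
```

View pics/l2.png

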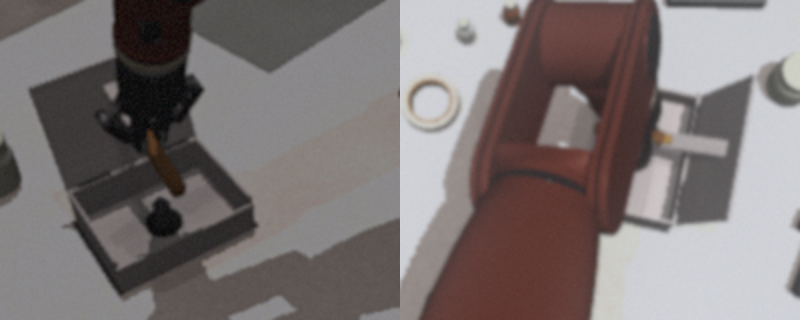

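The cover leans back past upright and the black spindle stands clear inside, at about (163,217) in the left half. Retreat and lay the knife back where it was.

```bash
python3 - <<'E'
from h import *
p,R=kpose(h3-.13*c3+.16*Z,.3); move_l(p,feed=.2,rotation=R)
g=ko+G*kd; K=[pi,0,kyaw+pi]
movep([*g,.06],K)
print(move_l([*g,.0055],feed=.08,max_force=6),observe()['eef_pos'])
gripper_to(.045); move_l([*g,.10],feed=.2)
q=observe()['q']; q[0]+=.0
# view with wrist over roll
r=np.array([.597,.3083]); 
movep([*r,.20],[pi,0,cyaw-pi/2+2*pi] if inverse_kinematics([*r,.20],[pi,0,cyaw-pi/2+2*pi]) is not None else [pi,0,cyaw+pi/2])
o=observe();print(o['time_s'],o['q'].round(2) if hasattr(o['q'],'round') else o['q'])
gripper_to(.085)
im,d,P=cloud('top');np.savez('t2.npz',im=im,P=P);im2,d2,P2=cloud('scene');np.savez('s2.npz',im=im2,P=P2)
im3,d3,P3=cloud('wrist');np.savez('w2.npz',im=im3,P=P3)
cv2.imwrite('pics/v2.png',np.hstack([cv2.resize(im[100:260,100:340],(400,267)),cv2.resize(im3,(356,267))])[:,:,::-1])
prof(P,.09)
E
```

```text
True [0.44065913 0.18475702 0.00609505]
15.7333 [ 0.36  0.35  1.43 -0.    1.36 -0.99]
-0.12 362 -0.0029 0.0001 0.0029
-0.10 355 -0.0031 0.0 0.003
-0.08 356 -0.003 -0.0003 0.003
-0.06 360 -0.0031 -0.0001 0.0028
-0.04 364 -0.0027 0.0 0.0027
-0.02 357 -0.0031 -0.0001 0.0038
0.00 362 0.0023 0.0054 0.0477
0.02 362 0.002 0.0051 0.0079
0.04 364 0.0022 0.0053 0.0086
0.06 368 0.0024 0.0062 0.0431
0.08 354 0.0023 0.0055 0.0105
0.10 358 0.0019 0.0051 0.0082
0.12 358 0.0022 0.005 0.008
0.14 612 0.0053 0.0629 0.0869
0.16 652 0.0988 0.1248 0.1484
0.18 700 0.1585 0.1815 0.2016
0.20 30 -0.0031 -0.0007 0.0029
0.22 52 -0.0028 0.0008 0.0025
0.24 362 -0.003 -0.0004 0.0026
```

View pics/v2.png

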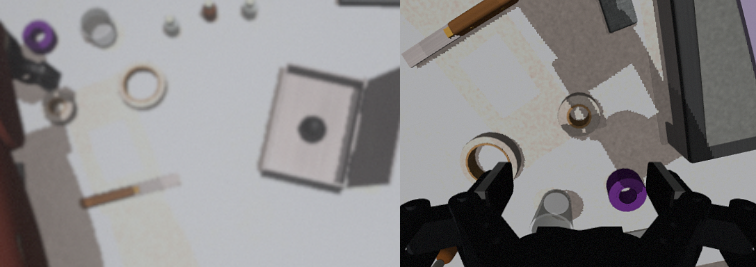

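Left half: the knife lies on the bench outside the case, the cover is open, and the spindle is at about (312,129). Right half: the narrow roll is at (578,115). Now measure the roll and spindle precisely from several views.

```bash
cat > m.py <<'E'
from h import *
def meas(n,P,c,zl,zh,rad):
    m=(np.hypot(P[...,0]-c[0],P[...,1]-c[1])<rad)&(P[...,2]>zl)&(P[...,2]<zh); p=P[m]
    if len(p)<8: return print(n,'few',len(p))
    (x,y),r=cv2.minEnclosingCircle(p[:,:2].astype(np.float32)); print(n,len(p),'z',np.percentile(p[:,2],[5,50,95]).round(4),'circ',round(x,4),round(y,4),round(r,4),'mean',p[:,:2].mean(0).round(4))
E
python3 - <<'E'
from m import *
t,s,w=[np.load(f)['P'] for f in('t2.npz','s2.npz','w2.npz')]
for n,P in(('w',w),('s',s)): meas(n+' roll',P,[.597,.308],.031,.042,.045)
for n,P in(('t',t),('s',s)):
    meas(n+' spin top',P,seat,.048,.058,.03); meas(n+' spin',P,seat,.02,.058,.03);meas(n+' disc',P,seat,.008,.058,.035)
# case inner/outer from rim in top & scene (z>.04)
lat=np.array([-cx[1],cx[0]])
for n,P in(('t',t),('s',s)):
    al=(P[...,:2]-front)@cx; la=(P[...,:2]-front)@lat
    m=(P[...,2]>.054)&(P[...,2]<.064)&(al>.01)&(al<.13)&(abs(la)<.12); print(n,'side walls la',[np.percentile(la[m&(sg*la>0)],[5,50,95]).round(4) for sg in(1,-1)])
    m=(P[...,2]>.043)&(P[...,2]<.052)&(abs(al)<.015)&(abs(la)<.085); print('front al',np.percentile(al[m],[5,50,95]).round(4))
E
```

```text
w roll 2244 z [0.0343 0.0358 0.037 ] circ 0.5983 0.308 0.03 mean [0.5973 0.3077]
s roll 546 z [0.0332 0.0362 0.0382] circ 0.5982 0.3078 0.0306 mean [0.5989 0.3084]
t spin top 23 z [0.0484 0.0505 0.0533] circ 0.5577 -0.1616 0.0088 mean [ 0.558  -0.1607]
t spin 61 z [0.0286 0.0458 0.0522] circ 0.5588 -0.1608 0.0125 mean [ 0.5566 -0.1593]
t disc 206 z [0.0084 0.0116 0.0506] circ 0.5595 -0.1613 0.0345 mean [ 0.5563 -0.1603]
s spin top 27 z [0.0484 0.0516 0.0547] circ 0.5629 -0.1624 0.0095 mean [ 0.5615 -0.1615]
s spin 106 z [0.0216 0.042  0.0532] circ 0.5607 -0.1618 0.0123 mean [ 0.5635 -0.1578]
s disc 260 z [0.009  0.0121 0.0516] circ 0.5568 -0.1598 0.0311 mean [ 0.5633 -0.1577]
t side walls la [array([0.0948, 0.0969, 0.1002]), array([-0.1007, -0.0989, -0.0966])]
front al [-0.0009  0.0009  0.0027]
s side walls la [array([0.0948, 0.0977, 0.1007]), array([-0.0994, -0.0963, -0.095 ])]
front al [0.0003 0.0024 0.0053]
```

```bash
python3 - <<'E'
from m import *
R=[pi,0,cyaw+pi]
movep([.5597,-.1615,.22],R)
im,d,P=cloud('wrist'); np.savez('w3.npz',im=im,P=P)
for a in((.047,.058,.03),(.03,.058,.03),(.008,.058,.04)): meas('spin',P,[.5597,-.1615],*a)
movep([.598,.308,.20],R)
im,d,P=cloud('wrist'); np.savez('w4.npz',im=im,P=P)
meas('roll',P,[.598,.308],.031,.042,.045)
print(observe()['time_s'],observe()['eef_pos'])
E
```

```text
spin 245 z [0.0475 0.051  0.0527] circ 0.5609 -0.1632 0.0096 mean [ 0.5607 -0.1625]
spin 491 z [0.0372 0.047  0.0525] circ 0.5607 -0.1633 0.0127 mean [ 0.5609 -0.1612]
spin 1672 z [0.0088 0.0103 0.0515] circ 0.5605 -0.1634 0.0261 mean [ 0.5608 -0.1607]
roll 2243 z [0.0343 0.0358 0.037 ] circ 0.5983 0.3072 0.0299 mean [0.5983 0.3082]
19.9083 [0.59864095 0.30662342 0.20016465]
```

```bash
python3 - <<'E'
from m import *
R=[pi,0,cyaw+pi]
hold(.2);print(observe()['eef_pos'])
im,d,P=cloud('wrist');meas('roll',P,[.598,.308],.031,.042,.045)
c=[.5983,.3075]
print(move_l([*c,.007],feed=.12,max_force=15),observe()['eef_pos'])
gripper_to(.03,f_grip=40); o=observe(); print(o['opening'],o['grasp_force'],o['eef_pos'])
move_l([*c,.09],feed=.12)
movep([.56,-.15,.16],R);hold(.3)
o=observe();print(o['time_s'],o['eef_pos'],o['opening'])
im,d,P=cloud('scene');np.savez('s5.npz',im=im,P=P);im3,d3,P3=cloud('wrist');np.savez('w5.npz',im=im3,P=P3);im2,_,P2=cloud('top');np.savez('t5.npz',im=im2,P=P2)
cv2.imwrite('pics/v5.png',np.hstack([cv2.resize(im[60:220,110:310],(400,320)),cv2.resize(im3,(400,300),)[0:300] if 0 else cv2.resize(im3,(400,320))])[:,:,::-1])
e=np.array(o['eef_pos'])
for n,Q in(('s',P),('w',P3),('t',P2)):
    meas(n+' heldtop',Q,e,e[2]+.02,e[2]+.034,.045); meas(n+' spin',Q,[.56,-.162],.03,.056,.025); meas(n+' disc',Q,[.56,-.162],.008,.056,.03)
E
```

```text
[0.59845875 0.30707893 0.20014587]
roll 2236 z [0.0343 0.0357 0.0371] circ 0.5984 0.3071 0.0301 mean [0.5982 0.3082]
False [0.59900392 0.30778112 0.00803912]
0.05818001919275492 43.42994950711727 [0.5990321  0.30775899 0.00798246]
25.125 [ 0.56018474 -0.1493619   0.15987513] 0.058041943498396885
s heldtop 392 z [0.181  0.1882 0.1906] circ 0.5603 -0.1484 0.0433 mean [ 0.5618 -0.1456]
s spin 81 z [0.0327 0.0454 0.0531] circ 0.561 -0.1621 0.0121 mean [ 0.563  -0.1581]
s disc 257 z [0.0089 0.0125 0.0512] circ 0.559 -0.1624 0.0275 mean [ 0.5633 -0.1581]
w heldtop 14723 z [0.1828 0.1875 0.1892] circ 0.5617 -0.1428 0.0431 mean [ 0.5608 -0.1466]
w spin 14 z [0.0307 0.0324 0.0355] circ 0.5638 -0.1524 0.0045 mean [ 0.5644 -0.152 ]
w disc 976 z [0.0086 0.0098 0.0228] circ 0.561 -0.1604 0.0252 mean [ 0.5638 -0.1501]
t heldtop 54 z [0.1829 0.1869 0.1895] circ 0.5557 -0.1468 0.0292 mean [ 0.5506 -0.1347]
t spin few 0
t disc 36 z [0.0082 0.0096 0.0131] circ 0.5568 -0.1614 0.0284 mean [ 0.5553 -0.1618]
```

View pics/v5.png

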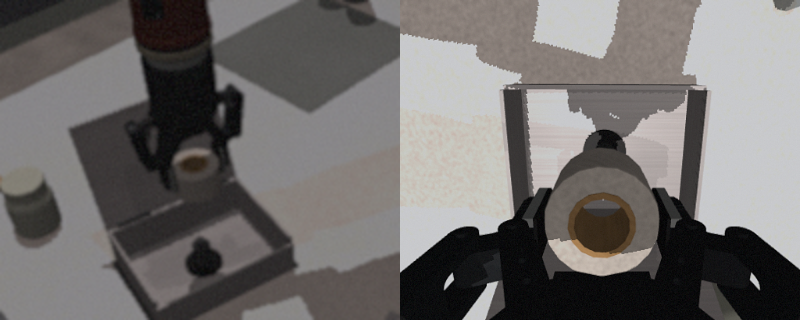

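```bash
cat >> m.py <<'E'
def held(im,P,e):
    g=im.max(-1); m=(abs(P[...,2]-(e[2]+.028))<.003)&(np.hypot(P[...,0]-e[0],P[...,1]-e[1])<.038)&(g>95)
    m=m.astype(np.uint8); m=cv2.morphologyEx(m,cv2.MORPH_OPEN,np.ones((5,5)))
    n,l,st,_=cv2.connectedComponentsWithStats(m); k=1+np.argmax(st[1:,4]); p=P[l==k]
    lat=np.array([-cx[1],cx[0]]); c=(p[:,:2]-e[:2]); u,v=c@cx,c@lat
    from scipy.optimize import least_squares
    # inner and outer edges by angle
    f=lambda q:(lambda r:np.where(r>q[2],r-q[2],np.where(r<q[3],q[3]-r,0)))(np.hypot(u-q[0],v-q[1]))
    print('held extents along cx',np.percentile(u,[.5,99.5]).round(4),'lat',np.percentile(v,[.5,99.5]).round(4),'z',np.median(p[:,2]).round(4),len(p))
    r=[least_squares(lambda q:np.r_[f([q[0],q[1],.030,.0145])],[0,0]).x]; print('held offset (cx,lat)',np.round(r,4))
    return r[0]
E
python3 - <<'E'
from m import *
R=[pi,0,cyaw+pi]
w=np.load('w5.npz'); held(w['im'],w['P'],np.array([.56018,-.14936,.15988]))
s0=np.array([.5603,-.1625]); b=s0-.09*cx
move_l([*b,.16],feed=.2,rotation=R);hold(.4)
im,d,P=cloud('wrist');np.savez('w6.npz',im=im,P=P);e=np.array(observe()['eef_pos']);print(e,[*b,.16])
held(im,P,e)
for a in((.047,.058,.03),(.03,.058,.03),(.008,.058,.04)): meas('spin',P,s0,*a)
print(observe()['time_s'])
E
```

```text
held extents along cx [-0.0279  0.0276] lat [-0.0281  0.028 ] z 0.1876 9887
held offset (cx,lat) [[-0.0003  0.    ]]
[ 0.58023553 -0.07526967  0.16001734] [np.float64(0.5803159452348754), np.float64(-0.07475399190644358), 0.16]
held extents along cx [-0.0278  0.0277] lat [-0.028   0.0279] z 0.1877 9260
held offset (cx,lat) [[0.     0.0003]]
spin few 0
spin 37 z [0.0304 0.0327 0.0371] circ 0.562 -0.1526 0.0071 mean [ 0.563 -0.151]
spin 635 z [0.0089 0.0102 0.0306] circ 0.5624 -0.1527 0.0228 mean [ 0.5626 -0.1521]
26.2667
```

```bash
python3 - <<'E'
from m import *
R=[pi,0,cyaw+pi]; lat=np.array([-cx[1],cx[0]])
s0=np.array([.5603,-.1625])
for sg in(1,-1):
    b=s0-.07*cx+sg*.085*lat
    move_l([*b,.18],feed=.2,rotation=R);hold(.4)
    im,d,P=cloud('wrist')
    for a in((.047,.058,.03),(.03,.058,.03),(.008,.058,.04)): meas('spin',P,s0,*a)
    dd=(abs(P[...,2]-.010)<.0015)&(np.hypot(P[...,0]-s0[0],P[...,1]-s0[1])<.035)&(im.max(-1)<80)
    print('disc top',cv2.minEnclosingCircle(P[dd][:,:2].astype(np.float32)))
print(observe()['time_s'])
E
```

```text
spin few 0
spin 94 z [0.0312 0.0395 0.0435] circ 0.5588 -0.1541 0.0086 mean [ 0.5604 -0.1514]
spin 873 z [0.0087 0.0099 0.04  ] circ 0.5598 -0.1612 0.0261 mean [ 0.56   -0.1501]
disc top ((0.5601097345352173, -0.16055798530578613), 0.0257633775472641)
spin few 0
spin 100 z [0.0311 0.0399 0.044 ] circ 0.5652 -0.1561 0.0099 mean [ 0.5647 -0.1525]
spin 896 z [0.0085 0.0099 0.0406] circ 0.5608 -0.1622 0.0263 mean [ 0.5657 -0.1514]
disc top ((0.5614619255065918, -0.16100789606571198), 0.0261220745742321)
28.7667
```

```bash
python3 - <<'E'
from m import *
R=[pi,0,cyaw+pi]; s=np.array([.5602,-.1620])
movep([*s,.12],R); move_l([*s,.070],feed=.08); hold(.3)
e=np.array(observe()['eef_pos']); print(e); c=s+(s-e[:2])  # cancel the tracking offset
move_l([*c,.068],feed=.05); hold(.2); f0=np.array(observe()['ft_force']); print(observe()['eef_pos'])
hit=move_l([*c,.0185],feed=.03,max_force=5)
o=observe();print(hit,o['eef_pos'],np.array(o['ft_force'])-f0,np.array(o['torque']).round(2),o['time_s'])
E
```

```text
[ 0.56052869 -0.1621734   0.07050865]
[ 0.55988378 -0.16180917  0.06800019]
False [ 0.56004072 -0.16193041  0.01872378] [-0.15978058  1.07547948 -0.19053847] [-0.    0.06 -0.01] 32.6583
```

It slid straight down with no contact. Seat it, release gently and check.

```bash
python3 - <<'E'
from m import *
e=np.array(observe()['eef_pos']);s=[.5600,-.1619]
print(move_l([*s,.015],feed=.01,max_force=4),observe()['eef_pos'],observe()['ft_force'])
gripper_to(.075); hold(.1)
print(move_l([*s,.14],feed=.1,max_force=15))
movep([.45,-.05,.30],[pi,0,cyaw+pi]); hold(.2)
im,d,P=cloud('top');im2,_,P2=cloud('scene')
for n,Q in(('t',P),('s',P2)):
    meas(n+' roll top',Q,s,.042,.0495,.035)
    meas(n+' spindle',Q,s,.0495,.056,.012)
prof(P,.09); print(observe()['time_s'])
cv2.imwrite('pics/fin.png',np.hstack([cv2.resize(im[60:300,90:350],(400,369)),cv2.resize(im2[60:300,110:370],(400,369))])[:,:,::-1])
E
```

```text
True [ 0.56017056 -0.16198116  0.01797495] [-0.83429017  0.66928865  5.80103543]
False
t roll top few 0
t spindle few 0
s roll top 266 z [0.0437 0.0465 0.0486] circ 0.5592 -0.1618 0.0305 mean [ 0.5611 -0.1603]
s spindle 20 z [0.0505 0.052  0.0535] circ 0.5601 -0.1622 0.0074 mean [ 0.56   -0.1629]
-0.12 35 -0.0025 -0.0001 0.0041
-0.10 38 -0.0036 -0.0004 0.0028
-0.08 7 -0.003 -0.0009 0.0009
0.04 13 0.0023 0.0048 0.0054
0.10 210 0.0025 0.0048 0.0076
0.12 363 0.002 0.0049 0.0077
0.14 611 0.0052 0.0627 0.0865
0.16 652 0.0993 0.1242 0.1483
0.18 702 0.1588 0.1817 0.2017
0.20 28 -0.005 -0.0004 0.0027
0.22 50 -0.0022 0.0004 0.0019
0.24 360 -0.0034 -0.0004 0.0027
35.8917
```

View pics/fin.png

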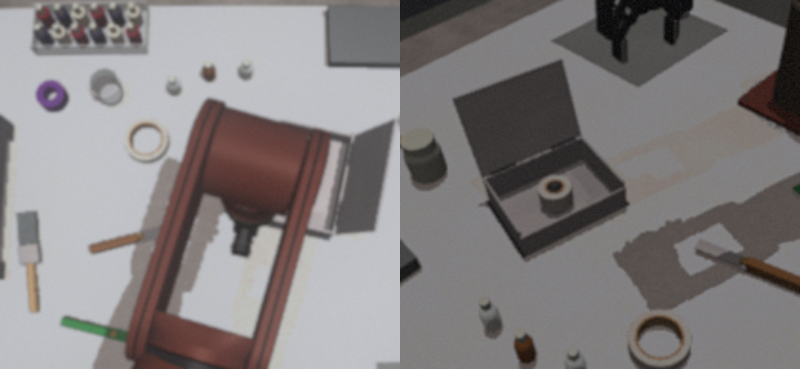

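The final view shows the roll on the spindle at (555,193) with its top at 46 mm, so it is fully home. The cover is open, the knife lies flat on the bench, and the bystanders haven't moved.

```bash
python3 -c "
from plant import *
print(job_done())"
```

```text
the job is handed in; nothing more can be done
None
```

The job is handed in at about 36 s of the 67 s limit: the knife blade levered the cover open past upright, the knife lies flat on the bench, and the narrow-cored roll sits fully home on the spindle with the case left open.

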